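# Sort sprung contact units by feel and load the stiffest into the clamshell jig

## Task

Press the release button on the test jig so that its clamshell lid springs open, and find out by pressing on their plungers which of the three identical-looking sprung contact units on the steel plates is the stiffest and which is the softest. Slide the stiffest one fully home into the jig's V-shaped nest, touching both faces of the V, slide the softest one wholly inside the taped square, and leave the third where it stands. Slide the units upright along the table without lifting or tipping them, and leave the other things on the bench alone.

Things in the scene. Friction and masses are not known exactly. Their poses are not given: they have to be found in the camera images.
- plate_1: small square steel test plate, 100 mm, flush with the table, fixed; origin: its centre. At the start one of the three sprung units stands upright on its centre (which unit is on which plate changes); the plate does not follow the unit. The units look alike: round dark steel base 70 mm across, 20 mm tall; steel sleeve 38 mm across up to 40 mm; 0.5 kg, loose
- plate_2: small square steel test plate, 100 mm, flush with the table, fixed; origin: its centre. At the start one of the three sprung units stands upright on its centre (which unit is on which plate changes); the plate does not follow the unit. On top of each unit is a brass plunger: flat cap 34 mm across, 62 mm above the table
- plate_3: small square steel test plate, 100 mm, flush with the table, fixed; origin: its centre. At the start one of the three sprung units stands upright on its centre (which unit is on which plate changes); the plate does not follow the unit. Pressed down, a plunger sinks 16 mm at most; its spring gives 1 N at first and, fully down, 5 N (softest), 10 N or 20 N (stiffest)
- square: empty square marked on the table with white tape, 150 mm inside, 178 mm outside, flat, the reject place. Origin: its centre; x and y along its sides
- nest (a point): point on the table in the jig where the centre of a unit's base lies when the base touches both faces of the V. Its x axis is level and points the way in, from the mouth to the V and the lid's hinge; z up
- jig: clamshell test jig; same origin and axes as the nest point. Floor level with the table. V stop: aluminium, 16 mm tall, faces at 45 degrees either side of the way in, arms reach forward to within 7 mm of the nest point, 50 mm to either side. The button's housing stands 68 to 144 mm to the left of the way in (+y), 28 mm tall
- lid_edge (a point): middle of the lid's front wall. Shut, the lid is an upside-down grey box over the nest: from 46 mm before the nest point to 68 mm behind it, 58 mm to either side, 74 mm tall, barring the mouth; hinged 68 mm behind the nest point, 20 mm up
- lid (a joint): angle of the lid: 0 shut and latched, 1.75 open at its stop. Once unlatched it springs up and back by itself within about a second and stays open, clear of the mouth
- release_top (a point): centre of the flat top of the jig's round grey release button, 32 mm across, on the housing beside the lid; pressed straight down
- release (a joint): travel of the release button: 0 up, 0.009 m fully down against a spring (about 6 N); the latch lets go at about 0.006 m
- meter: bystander, loose: red handheld multimeter, 160 (its x) x 78 x 34 mm, lying flat. Origin: centre of its underside
- tape: bystander, loose: roll of yellow tape lying flat, 90 mm across, 24 mm tall. Origin: centre of its underside
- transformer: bystander, loose: copper-coloured toroidal transformer, 100 mm across, 43 mm tall. Origin: centre of its underside
- screwdriver: bystander, loose: screwdriver lying flat along its x, 180 mm long. Origin: centre of its underside
- book: bystander, loose: black and red book lying flat, 130 (its x) x 194 x 29 mm. Origin: centre of its underside
- board: bystander, loose: green circuit board on four feet, 160 (its x) x 110 mm, 40 mm tall. Origin: centre of its underside
- bottle: bystander, loose: clear water bottle, 64 mm across, 200 mm tall. Origin: centre of its underside

How it is judged:
By the outcome, as a careful person would: the job done as asked, in the order asked, and still so for the second after the job is handed in, with the robot touching nothing.
It also fails if it takes over 72 s, if anything falls off the work surface, if the arm or the gripper's body presses on something with over 40 N, if the wrist force passes 120 N, or if a joint passes its speed limit or range.

## Robot

A 6-joint arm with a two-finger parallel gripper is mounted at the origin on the work surface. World frame = base frame: x ahead of the robot, y to its left, z up, the work surface at z = 0. Lengths are in m, angles in rad, forces in N, time in s.
With the tool pointing down it reaches from about 0.25 to 0.775 m from the base axis. Payload 4 kg.
Tool frame: the origin (TCP) lies at the centre of the arm's flange, where the gripper is bolted on; the fingertips stand ahead of it and the grasp point (between the pads) lies 180 mm ahead of it (robot.tcp_to_tips is the z of the fingertips in the tool frame, in m); z points along the fingers, y is the direction in which the jaws open and shut (so a half turn about z gives the same grasp; the last joint's range is limited). The gripper opens to 94 mm and grips with 3 to 60 N. Pads are 16 mm wide; open, the fingers measure 119 mm over their backs; the gripper's body (75 mm by 177 mm) begins 78 mm behind the grasp point.
Start: joints at [-1.337, 0.087, 1.371, -0, 1.684, -0.103], TCP at [0.182, -0.519, 0.405] pointing down, gripper open.
Joint ranges: [-3.1, 3.1], [-0.76, 2.03], [0.27, 2.55], [-1.08, 4.22], [0.17, 2.65], [-2.57, 2.57]. Speed limits (rad/s): [2.79, 2.79, 3.14, 3.14, 3.14, 3.14].

## Interface

Orientations are given as [roll, pitch, yaw] about the fixed x, y, z axes, in that order (R = Rz(yaw) Ry(pitch) Rx(roll)).
In Python, from bench import robot gives the robot as it stands.
- The arm moves only by the tool move_arm, never from a script. Its argument "increments" is a list that holds one entry, the list of rows, each a list of 7 numbers: the opening, from 0 (shut) to 1 (fully open), then the shift along the tool's x, y, z as a fraction of full scale, then the turn, a rotation vector about the tool's x, y, z as a fraction of full scale. In form: [[[jaw, dx, dy, dz, rx, ry, rz], ...]]. A call has 1 to 8 rows; each row is the pose to reach, as a shift and turn from the pose commanded when the call began, along the tool's axes at that moment; what a row does not reach only later rows make up. Full scale, the value 1, is 0.1 m for a shift and pi/2 rad for a turn. A row lasts 1/12 s, in which the tool goes at most 41.7 mm and 7.16 degrees, less where a joint would pass 70% of its speed; a pose out of reach is approached as far as the arm can. A call with a number of a shift or a turn outside -1 to 1 is refused whole. A call with a gripper value outside its range is refused whole. The fingers move at their own pace and stop on an object; the grip force is fixed at half the most. Time passes only in rows, so rows that repeat a pose let the fingers close. It gives the time, the measured TCP pose, the force and the opening at its end, in the units of the state.
- robot.get_obs(): the state, without advancing time (a new reading comes with each control period).
- robot.snapshot(name): name is "scene" or "top"; returns (picture, depth): 384x512x3 uint8, red, green, blue; 384x512 float32, m along the optical axis (not along the pixel's ray), 0 where there is no reading.
- robot.camera_params(name): a dict with "mtx" (3x3 intrinsics, pixels), "R" (3x3) and "t" (3): a world point X has camera coordinates R X + t. Camera axes: x right, y down, z forward; pixel columns grow to the right and rows downward; lengths in m; the calibration is good to about 2 mm. A picture is of the moment at which its call begins. camera_params takes no time and is no camera call.
- robot.close_job(): hands the job in, once; it reports no verdict.
The state is a dict: "time": time; "joint_positions": joint angles; "qvel": joint speeds; "joint_torque": joint torques, N m; "tool_pos": TCP position; "ee_rot": TCP orientation; "wrist_force": force on the tool from outside, world axes, zero at the start; "wrist_torque": the same for the moment, N m; "width": finger opening in m.
Only numpy, scipy, OpenCV 4.12 (cv2) and the standard library are available. Lean on these libraries where they do the work, as an engineer would, in place of code of your own. Each camera call takes 0.05 s, during which the arm holds its last target.

## Working session

There is one attempt and no reset: what is moved stays moved. The work goes in short steps, Python scripts to look and compute and a tool call to move; the robot and the scene stay as the last step left them, time stands still between calls to the robot, and variables do not carry over. Pictures are saved under pics/ and viewed, and the job is handed in when it is done.

Besides the shell and the picture viewer there is one more tool, called after "Request:" as name([rows], argument=value, ...), one row to a line, values as JSON. move_arm: Moves the arm, as the interface text tells. Its arguments: {"type":"object","properties":{"increments":{"type":"array","items":{"type":"array","items":{"type":"array","items":{"type":"number","minimum":-1,"maximum":1}}}}},"required":["increments"]}

```bash
ls; mkdir -p pics; python3 - <<'E'
from bench import robot
import cv2,numpy as np
print(robot.get_obs()); print(robot.tcp_to_tips)
for n in ("scene","top"):
    p,d=robot.snapshot(n); cv2.imwrite(f"pics/{n}0.png",p[:,:,::-1]); np.save(f"{n}0.npy",d)
    c=robot.camera_params(n); print(n,c['mtx'].tolist(),np.round(c['R'],4).tolist(),c['t'], -c['R'].T@c['t'])
E
```

```text
pics
{'time': 0.0, 'joint_positions': array([-1.33711253e+00,  8.79293681e-02,  1.37222269e+00, -1.68260075e-05,
        1.68360015e+00, -1.03105067e-01]), 'qvel': array([-0.00020262,  0.00045616,  0.0008352 ,  0.00099301,  0.00087003,
        0.00022619]), 'joint_torque': array([ 4.87512661e-04, -3.40184534e+01, -3.02424896e+01,  7.16604455e-02,
        3.29980475e-02, -1.78674113e-04]), 'tool_pos': array([ 0.18171595, -0.51899296,  0.40353374]), 'ee_rot': array([-3.13944285e+00, -2.05632231e-04,  3.36786762e-01]), 'wrist_force': array([0.73771806, 0.1126906 , 1.02905349]), 'wrist_torque': array([ 0.01381606,  0.04859867, -0.0171852 ]), 'width': 0.09398046838085593}
0.1992
scene [[365.917985362315, 0.0, 255.48536335340393], [0.0, 365.917985362315, 197.67965056592365], [0.0, 0.0, 1.0]] [[-0.0021, 1.0, -0.0091], [0.5323, -0.0065, -0.8465], [-0.8465, -0.0066, -0.5323]] [-0.02287732 -0.23757761  1.51421734] [1.40824522 0.0313681  0.60471655]
top [[397.0877581312632, 0.0, 258.8711245862634], [0.0, 397.0877581312632, 189.95660770399772], [0.0, 0.0, 1.0]] [[-0.0181, -0.9996, 0.0197], [-0.9986, 0.0171, -0.0497], [0.0494, -0.0205, -0.9986]] [0.03583226 0.55002458 1.32576502] [0.48445814 0.05365222 1.35051309]
```

View pics/scene0.png

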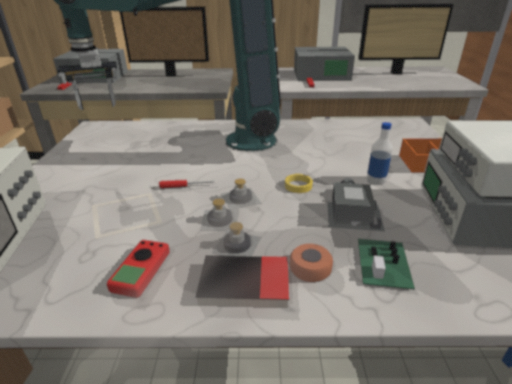

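View pics/top0.png

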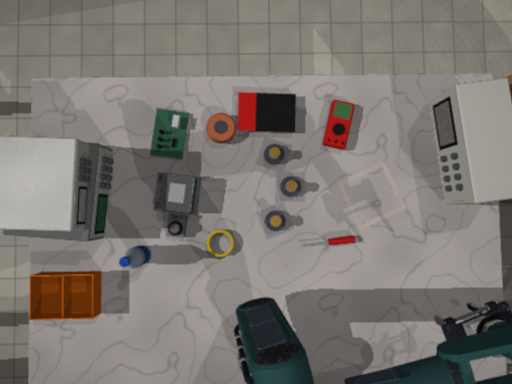

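The top view shows the lid at about (177,192), the button at (176,228), the units' caps at (275,153), (291,186) and (275,220), and the taped square at about (374,194). The jig's way in points left in the image, which is world +y. Next I'll measure these.

```bash
cat > h.py <<'E'
import cv2,numpy as np
from bench import robot
def ray(n,u,v,z):
    c=robot.camera_params(n); C=-c['R'].T@c['t']
    d=c['R'].T@np.linalg.inv(c['mtx'])@np.array([u,v,1.]); return C+d*(z-C[2])/d[2]
def proj(n,X):
    c=robot.camera_params(n); q=c['mtx']@(c['R']@np.asarray(X)+c['t']); return q[:2]/q[2]
def pts(n,d):
    c=robot.camera_params(n); v,u=np.mgrid[:d.shape[0],:d.shape[1]]
    P=np.stack([(u-c['mtx'][0,2])/c['mtx'][0,0]*d,(v-c['mtx'][1,2])/c['mtx'][1,1]*d,d],-1)
    return (P-c['t'])@c['R']
E
python3 - <<'E'
from h import *
p=cv2.imread('pics/top0.png'); P=pts('top',np.load('top0.npy'))
hsv=cv2.cvtColor(p,cv2.COLOR_BGR2HSV)
m=((hsv[...,0]>8)&(hsv[...,0]<30)&(hsv[...,1]>70)).astype(np.uint8)
m[:, :255]=0; m[:,320:]=0; m[260:]=0;m[:140]=0
n,l,s,c=cv2.connectedComponentsWithStats(m)
for i in range(1,n):
    if s[i,4]>20:
        zz=P[l==i]; print('cap',s[i],c[i],ray('top',*c[i],.062).round(4),np.median(zz,0).round(4))
for u,v in [(275,153),(291,186),(275,220),(300,200),(177,192),(176,228),(160,228),(374,150)]: print(u,v,P[v,u].round(4))
# lid pixels by height
Z=P[...,2]
for lo,hi in((.066,.082),(.02,.05)):
    mm=((Z>lo)&(Z<hi)).astype(np.uint8); mm[:, :140]=0; mm[:,215:]=0; mm[:165]=0; mm[245:]=0
    n,l,s,c=cv2.connectedComponentsWithStats(mm)
    for i in range(1,n):
        if s[i,4]>40:
            k=l==i; r=cv2.minAreaRect(P[k][:,:2].astype(np.float32)*1000); print(lo,s[i],c[i],r,np.median(Z[k]))
# obstacles max heights
mm=(Z>.012)&(Z<.4); mm=mm.astype(np.uint8)
n,l,s,c=cv2.connectedComponentsWithStats(mm)
for i in range(1,n):
    if s[i,4]>60:
        k=l==i; print('obj',s[i],P[k].min(0).round(3),P[k].max(0).round(3))
cv2.imwrite('pics/topc.png',cv2.resize(p[80:280,130:430],None,fx=2.6,fy=2.6,interpolation=cv2.INTER_CUBIC))
E
```

```text
cap [270 147  11  10  93] [274.78494624 151.53763441] [ 0.673  -0.0271  0.062 ] [ 0.6744 -0.0278  0.0602]
cap [287 180  11  11  92] [291.97826087 185.09782609] [ 0.5622 -0.081   0.062 ] [ 0.5625 -0.0811  0.0594]
cap [271 216  11  11  96] [275.95833333 220.85416667] [ 0.447  -0.0264  0.062 ] [ 0.4466 -0.0266  0.0598]
275 153 [ 0.668  -0.0277  0.0628]
291 186 [ 0.5595 -0.0781  0.0581]
275 220 [ 0.4498 -0.0234  0.0606]
300 200 [ 0.5145 -0.1136  0.0011]
177 192 [0.5455 0.2898 0.0747]
176 228 [0.4295 0.2986 0.0497]
160 228 [ 0.4284  0.3619 -0.0005]
374 150 [ 0.6817 -0.372   0.0033]
0.066 [ 158  173   37   39 1177] [176.13763806 192.07901444] ((545.6676025390625, 293.3262634277344), (104.71701049804688, 116.16083526611328), 82.16349792480469) 0.07293332536386597
0.02 [191 178   6  34  42] [193.76190476 194.5       ] ((538.4270629882812, 241.91285705566406), (1.3269802331924438, 110.22328186035156), 82.22454071044922) 0.03625781709986012
0.02 [166 211  20  26 370] [175.94594595 223.6027027 ] ((444.02642822265625, 304.2562255859375), (61.039329528808594, 84.23888397216797), 82.49492645263672
[... 464 characters left out ...]
64 143  20  21 328] [ 0.639 -0.058  0.012] [0.709 0.007 0.067]
obj [ 155  173   42   64 1757] [0.401 0.234 0.013] [0.612 0.374 0.082]
obj [280 176  21  20 331] [ 0.531 -0.113  0.012] [ 0.596 -0.045  0.067]
obj [265 210  20  21 338] [ 0.415 -0.057  0.013] [0.482 0.008 0.066]
obj [206 229  28  27 220] [0.336 0.116 0.012] [0.422 0.205 0.029]
obj [322 235  33  10 205] [ 0.364 -0.291  0.012] [ 0.394 -0.182  0.031]
obj [119 245  32  24 551] [0.314 0.389 0.013] [0.377 0.448 0.202]
obj [  29  271   71   49 1615] [0.151 0.558 0.012] [0.294 0.762 0.075]
obj [ 233  297   54   58 1369] [ 0.009 -0.026  0.012] [0.223 0.11  0.4  ]
obj [ 433  299   79   41 1517] [ 0.137 -0.603  0.201] [ 0.242 -0.424  0.4  ]
```

View pics/topc.png

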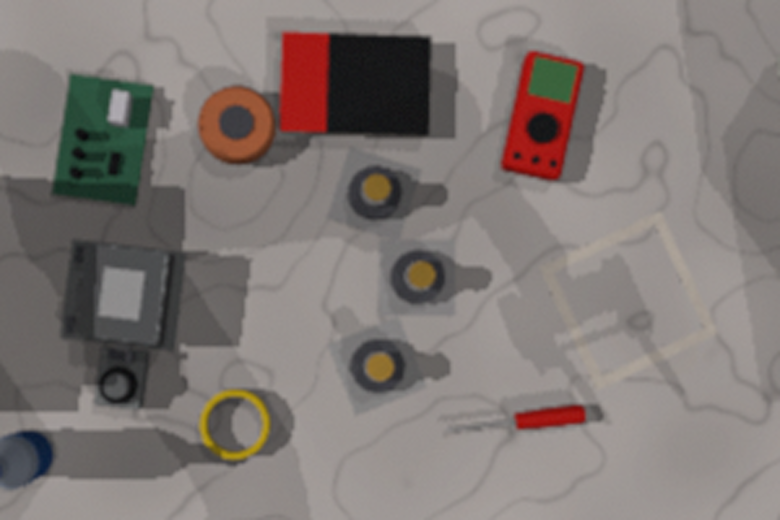

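```bash
python3 - <<'E'
from h import *
p=cv2.imread('pics/top0.png'); P=pts('top',np.load('top0.npy')); Z=P[...,2]
np.set_printoptions(linewidth=200,suppress=True)
print((Z[218:240,164:190]*1000).round().astype(int))
b=cv2.resize(p[205:245,155:215],None,fx=10,fy=10,interpolation=cv2.INTER_CUBIC); cv2.imwrite('pics/btn.png',b)
s=cv2.imread('pics/scene0.png'); cv2.imwrite('pics/scj.png',cv2.resize(s[165:245,310:400],None,fx=7,fy=7,interpolation=cv2.INTER_CUBIC))
# tape mask
q=cv2.resize(p[150:240,330:420],None,fx=6,fy=6,interpolation=cv2.INTER_CUBIC); cv2.imwrite('pics/sq.png',q)
E
```

```text
[[  -2    1   -5   -2   26   26   25   29   23   25   29   23   25   24   42   43   44   25   28   32   31   27   11   -7    1   -1]
 [  -2   -2    1   -3   28   22   27   22   27   34   25   25   24   25   26   27   27   20   24   23   23   24   13   -1   -1    0]
 [  -2   -1    0    0   30   25   22   22   28   26   28   32   30   24   28   22   26   27   29   27   28   25    7   -2   -2   -3]
 [   0   -3   -1   28   27   28   25   24   39   44   37   40   41   39   35   25   26   24   29   22   28   29    8    7   -5    1]
 [   7   -1   -7   26   30   23   37   34   44   32   37   40   41   36   36   37   34   26   26   25   25   22   -2   -1   -3   -3]
 [  -5    1   -2   27   27   38   33   36   38   51   50   53   48   42   36   38   37   26   30   22   27   18    4   -1   -1   -4]
 [  -5   -7   -1   29   40   43   40   54   53   56   53   47   51   51   38   40   38   39   26   25   25   22    3   -5   -2    4]
 [  -2   -9    0   28   37   42   49   46   53   47   49   54   48   45   43   38   40   39   26   27   29   15    1   -4   -5   -2]
 [  -1   -1   -7   26   45   41   54
[... 1126 characters left out ...]
 29    5    0    4   -2   -3   -2]
 [  -3    1    1   23   30   29   23   25   27   25   26   23   27   28   26   30   22   28   23   22   13   -6   -8    1   -5    3]
 [   0   -2    0    0   -2   -3    0   -3   -2    3   -2   22   25   32   25   21   29   27   21   28    1    1   -6    2    0   -3]
 [  -5    1    2   -5   -1    2   -2    1   -5   -3   -4   -2    2   -3   -2   -3   -5   -4   -3   -5   -5    1   -5   -4   -2   -8]
 [  -1   -2   -5   -3   -5   -3   -6   -4    0   -2    0   -3   -4   -6   -5   -2   -5   -3   -2   -1   -1   -3   -2    2   -6    3]
 [  -3   -5    1   -5   -2    1    0   -2    1   -3   -2   -1   -4    2   -3    2   -1   -6   -4   -3   -5   -2    0   -4    3   -4]]
```

View pics/btn.png

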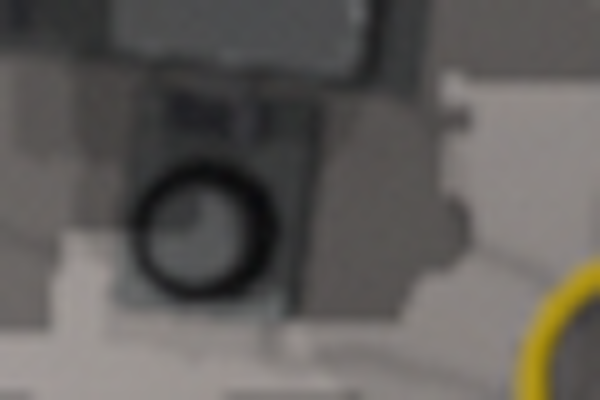

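View pics/sq.png

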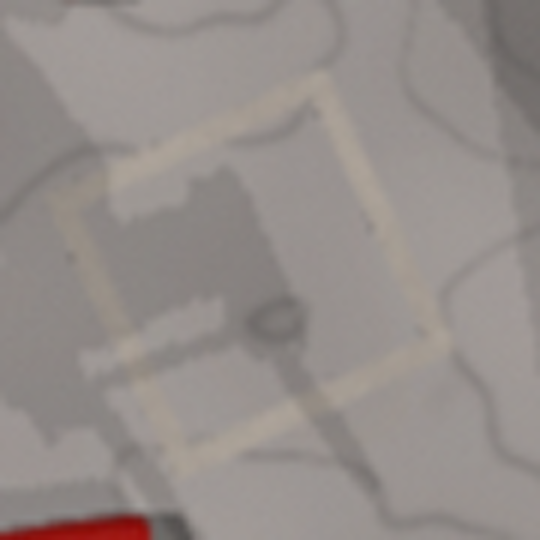

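View pics/scj.png

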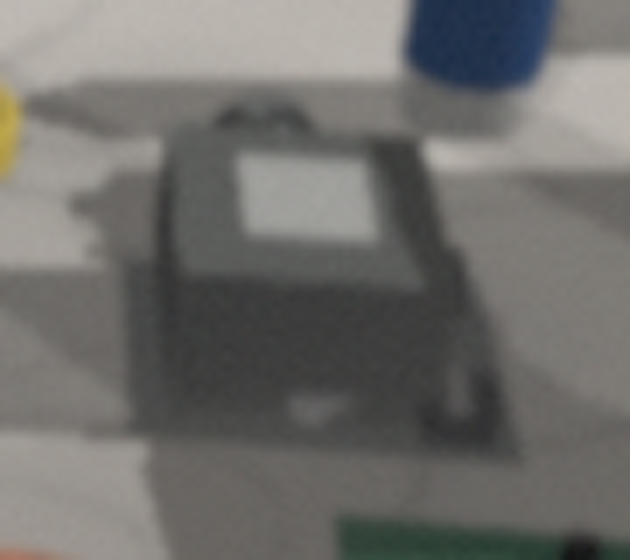

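```bash
python3 - <<'E'
from h import *
print('btn',ray('top',174.2,228.3,.051).round(4), 'proj scene',proj('scene',ray('top',174.2,228.3,.051)))
C=[(318,70),(45,197),(178,478),(455,342)]
W=np.array([ray('top',330+(a+.5)/6-.5,150+(b+.5)/6-.5,0)[:2] for a,b in C]); print(W.round(4),W.mean(0).round(4))
for i in range(4):
    e=W[(i+1)%4]-W[i]; print(np.linalg.norm(e).round(4),np.degrees(np.arctan2(e[1],e[0])).round(1))
p=cv2.imread('pics/top0.png'); 
hsv=cv2.cvtColor(cv2.GaussianBlur(p,(3,3),0),cv2.COLOR_BGR2HSV); print(hsv[160:230:6,345:405:6,1])
lab=cv2.cvtColor(cv2.GaussianBlur(p,(3,3),0),cv2.COLOR_BGR2LAB)[...,2].astype(int)
m=((lab>136)).astype(np.uint8); m[:,:332]=0;m[:,410:]=0;m[:156]=0;m[232:]=0
n,l,s,c=cv2.connectedComponentsWithStats(m); 
i=1+s[1:,4].argmax(); print(s[i]); r=cv2.minAreaRect(np.argwhere(l==i)[:,::-1].astype(np.float32)); print(r, ray('top',*r[0],0))
# scene-view lid top plane & units check
for X in ((.673,-.0271,.062),(.5622,-.081,.062),(.447,-.0264,.062)): print(proj('scene',X).round(1))
s=cv2.imread('pics/scene0.png'); hs=cv2.cvtColor(s,cv2.COLOR_BGR2HSV); m=((hs[...,0]>8)&(hs[...,0]<30)&(hs[...,1]>70)).astype(np.uint8)
n,l,st,c=cv2.connectedComponentsWithStats(m)
for i in range(1,n):
    if 20<st[i,4]<400 and 150<c[i][1]<260: print(st[i],c[i].round(1))
E
```

```text
btn [0.4287 0.3042 0.051 ] proj scene [346.77172583 179.90755373]
[[ 0.6428 -0.4014]
 [ 0.5725 -0.2423]
 [ 0.4114 -0.3136]
 [ 0.4857 -0.4748]] [ 0.5281 -0.358 ]
0.174 113.8
0.1762 -156.1
0.1775 -65.3
0.1734 25.0
[[16 14 14 15 16 16 14 14 15 14]
 [14 13 14 15 16 28 25 16 15 16]
 [15 15 16 27 23 14 15 27 13 13]
 [18 29 20 15 14 15 15 21 16 15]
 [16 15 14 13 17 15 15 15 27 16]
 [23 15 13 15 15 14 15 15 22 14]
 [27 13 13 15 13 15 15 15 15 27]
 [16 18 14 15 14 15 15 15 17 24]
 [15 27 13 16 14 14 14 14 17 27]
 [13 18 18 13 18 13 18 28 21 13]
 [13 13 28 15 19 28 20 14 18 13]
 [13 15 21 27 16 16 16 13 15 15]]Traceback (most recent call last):
  File "<stdin>", line 12, in <module>
ValueError: attempt to get argmax of an empty sequence
```

Request:
move_arm([
  [[0,0.45,-0.45,0,0,0,0.1],[0,0.9,-0.9,0,0,0,0.2],[0,0.95,-0.9,0,0,0,0.3],[0,0.95,-0.9,0,0,0,0.305]],
])

```text
time: 0.43
tool_pos: [0.2433, -0.3989, 0.4045]
ee_rot: [-3.139, -0.001, -0.144]
wrist_force: [0.1, -0.1, -0.4]
width: 0.0707
```

```bash
cat >> h.py <<'E'
from scipy.spatial.transform import Rotation as Ro
def plan(x,y,tipz,yaw=None,o=None):
    o=o or robot.get_obs(); R=Ro.from_euler('xyz',o['ee_rot']).as_matrix()
    d=R.T@(np.array([x,y,tipz+.1992])-o['tool_pos'])
    y0=o['ee_rot'][2]; yaw=y0 if yaw is None else yaw
    Rt=Ro.from_euler('xyz',[np.pi,0,yaw]).as_matrix(); rv=Ro.from_matrix(R.T@Rt).as_rotvec()
    print('shift',(d/.1).round(3),'rot',(rv/(np.pi/2)).round(3),'tip',(o['tool_pos']-[0,0,.1992]).round(4),'yaw',y0.round(4),'F',o['wrist_force'].round(2),'t',round(o['time'],2),'w',o['width'].round(4))
E
python3 -c "
from h import *
plan(.425,.304,.1,-.14); print(robot.get_obs())"
```

```text
Traceback (most recent call last):
  File "h.py", line 18, in plan
    print('shift',(d/.1).round(3),'rot',(rv/(np.pi/2)).round(3),'tip',(o['tool_pos']-[0,0,.1992]).round(4),'yaw',y0.round(4),'F',o['wrist_force'].round(2),'t',round(o['time'],2),'w',o['width'].round(4))
                                                                                                                                                                                      ^^^^^^^^^^^^^^^^
AttributeError: 'float' object has no attribute 'round'
```

Request:
move_arm([
  [[0,0.3,-0.3,0,0,0,0],[0,0.6,-0.6,0,0,0,0],[0,0.9,-0.9,0,0,0,0],[0,1,-1,0,0,0,0]],
])

```text
time: 0.77
tool_pos: [0.3573, -0.3151, 0.4043]
ee_rot: [-3.139, -0.001, -0.138]
wrist_force: [0.0, 0.2, -1.0]
width: 0.0442
```

Request:
move_arm([
  [[0,0.1,-0.4,0,0,0,0],[0,0.3,-0.8,0,0,0,0],[0,0.4,-1,0,0,0,0]],
])

```text
time: 1.02
tool_pos: [0.4096, -0.2219, 0.4043]
ee_rot: [-3.14, 0.0, -0.14]
wrist_force: [0.4, 0.0, -0.3]
width: 0.0242
```

Request:
move_arm([
  [[0,0.1,-0.4,0,0,0,0],[0,0.2,-0.8,0,0,0,0],[0,0.2,-1,0,0,0,0]],
])

```text
time: 1.27
tool_pos: [0.4437, -0.1252, 0.4041]
ee_rot: [-3.139, 0.0, -0.139]
wrist_force: [-0.3, -0.2, 0.1]
width: 0.0041
```

Request:
move_arm([
  [[0,0.1,-0.4,0,0,0,0],[0,0.2,-0.8,0,0,0,0],[0,0.2,-1,0,0,0,0]],
])

```text
time: 1.52
tool_pos: [0.4775, -0.0291, 0.404]
ee_rot: [-3.14, 0.001, -0.139]
wrist_force: [0.2, -0.1, -0.2]
width: 0.0002
```

Request:
move_arm([
  [[0,0,-0.4,0,0,0,0],[0,0,-0.8,0.2,0,0,0],[0,0,-1,0.4,0,0,0]],
])

```text
time: 1.77
tool_pos: [0.4911, 0.0696, 0.3657]
ee_rot: [-3.14, -0.004, -0.14]
wrist_force: [0.4, -0.4, -0.7]
width: 0.0004
```

```bash
sed -i "s/y0.round(4)/round(float(y0),4)/; s/o\['width'\].round(4)/round(float(o['width']),4)/" h.py
python3 -c "
from h import *
plan(.425,.304,.07,-.14)"
```

```text
shift [-0.985 -2.227  0.966] rot [-0.001 -0.002  0.   ] tip [0.4911 0.0696 0.1665] yaw -0.1399 F [ 0.44 -0.37 -0.74] t 1.77 w 0.0004
```

Request:
move_arm([
  [[0,-0.2,-0.4,0,0,0,0],[0,-0.4,-0.8,0,0,0,0],[0,-0.5,-1,0,0,0,0]],
])

```text
time: 2.02
tool_pos: [0.4541, 0.1752, 0.3634]
ee_rot: [-3.142, 0.003, -0.141]
wrist_force: [0.6, 0.2, -0.3]
width: 0.0006
```

Request:
move_arm([
  [[0,-0.2,-0.4,0,0,0,0],[0,-0.4,-0.8,0,0,0,0],[0,-0.48,-1,0,0,0,0],[0,-0.48,-1,0,0,0,0]],
])

```text
time: 2.35
tool_pos: [0.4202, 0.2824, 0.364]
ee_rot: [-3.14, 0.002, -0.136]
wrist_force: [0.5, -0.1, -0.2]
width: 0.0004
```

```bash
python3 -c "
from h import *
p,d=robot.snapshot('top'); cv2.imwrite('pics/t1.png',p[:,:,::-1])
plan(.425,.304,.058,-.14)"
```

```text
shift [ 0.008 -0.239  1.067] rot [0.    0.001 0.002] tip [0.421  0.2805 0.1647] yaw -0.1375 F [ 0.06 -0.51 -0.15] t 2.4 w 0.0005
```

View pics/t1.png

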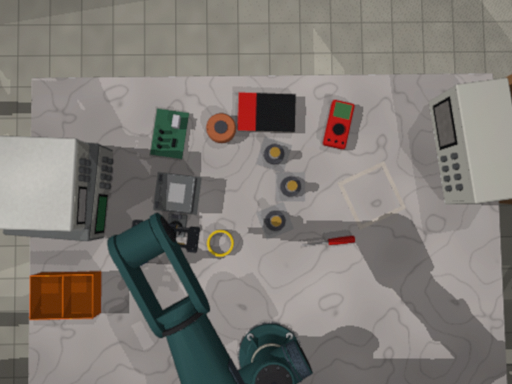

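The arm hangs over the button at about (176,228) and the lid is still shut, so I can go down.

Request:
move_arm([
  [[0,0,-0.15,0.3,0,0,0],[0,0,-0.24,0.6,0,0,0],[0,0,-0.24,0.9,0,0,0],[0,0,-0.24,0.95,0,0,0],[0,0,-0.24,0.95,0,0,0]],
])

```text
time: 2.82
tool_pos: [0.4251, 0.3008, 0.2668]
ee_rot: [3.137, 0.005, -0.144]
wrist_force: [-0.0, -0.6, 0.0]
width: 0.0004
```

```bash
python3 -c "
from h import *
plan(.425,.304,.051,-.14)"
```

```text
shift [-0.005 -0.032  0.166] rot [ 0.003  0.003 -0.002] tip [0.4251 0.3008 0.0676] yaw -0.1436 F [-0.02 -0.59  0.01] t 2.82 w 0.0004
```

Request:
move_arm([
  [[0,0,-0.03,0.1,0,0,0],[0,0,-0.03,0.16,0,0,0],[0,0,-0.03,0.2,0,0,0],[0,0,-0.03,0.23,0,0,0],[0,0,-0.03,0.24,0,0,0],[0,0,-0.03,0.24,0,0,0]],
])

```text
time: 3.32
tool_pos: [0.4266, 0.3053, 0.248]
ee_rot: [-3.14, -0.003, -0.142]
wrist_force: [-0.3, -1.4, 5.2]
width: 0.0002
```

```bash
python3 -c "
from h import *
p,d=robot.snapshot('scene'); cv2.imwrite('pics/s2.png',p[:,:,::-1])
plan(.425,.304,.045,-.14)"
```

```text
shift [-0.014  0.015  0.038] rot [-0.001 -0.002 -0.002] tip [0.4266 0.3053 0.0488] yaw -0.1425 F [-1.47 -2.55  4.56] t 3.37 w 0.0002
```

View pics/s2.png

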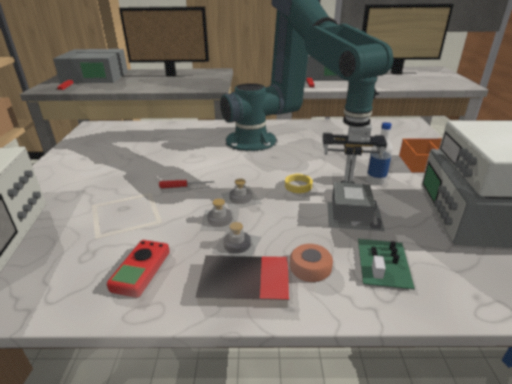

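Lid still shut: 5 N is on the button, but the arm gives under load. I'll press further.

Request:
move_arm([
  [[0,-0.01,0,0.05,0,0,0],[0,-0.01,0,0.1,0,0,0],[0,-0.01,0,0.12,0,0,0],[0,-0.01,0,0.12,0,0,0]],
])

```text
time: 3.7
tool_pos: [0.4261, 0.3054, 0.2429]
ee_rot: [-3.139, -0.006, -0.142]
wrist_force: [-9.1, -9.1, 33.1]
width: 0.0002
```

```bash
python3 -c "
from h import *
p,d=robot.snapshot('scene'); cv2.imwrite('pics/s3.png',p[100:250,250:450,::-1])
plan(.425,.304,.045,-.14)"
```

```text
shift [-0.009  0.015 -0.013] rot [-0.001 -0.004 -0.001] tip [0.4261 0.3054 0.0437] yaw -0.1422 F [-10.94  -8.53  34.28] t 3.75 w 0.0002
```

View pics/s3.png

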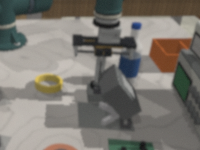

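The lid is opening, so I lift off straight up.

Request:
move_arm([
  [[0,0,0,-0.3,0,0,0],[0,0,0,-0.7,0,0,0],[0,0,0,-1,0,0,0],[0,0,0,-1,0,0,0]],
])

```text
time: 4.08
tool_pos: [0.4263, 0.3061, 0.3429]
ee_rot: [-3.132, -0.013, -0.142]
wrist_force: [0.0, -0.6, 0.7]
width: 0.0004
```

```bash
python3 -c "
from h import *
p,d=robot.snapshot('scene'); cv2.imwrite('pics/s4.png',cv2.resize(p[100:270,250:450,::-1],None,fx=3,fy=3))
plan(.51,.1,.2,.6)"
```

```text
shift [ 1.13   1.914 -0.6  ] rot [-0.002 -0.007 -0.473] tip [0.4259 0.3058 0.1403] yaw -0.1424 F [-0.75 -0.58 -0.3 ] t 4.13 w 0.0006
```

View pics/s4.png

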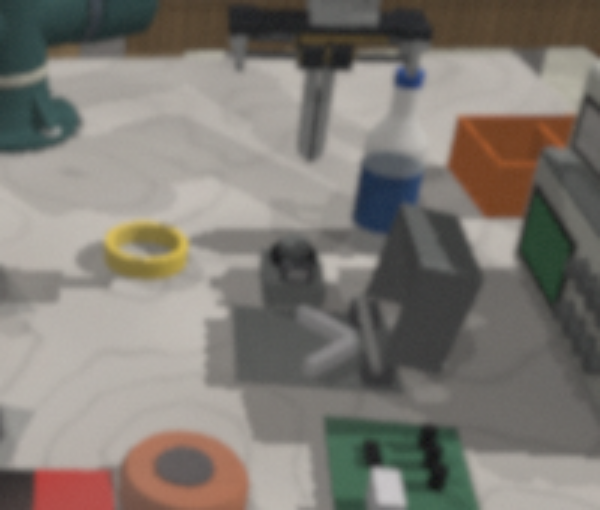

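The lid stands open, with the V visible at (335,335) in the crop. Now to the plungers.

Request:
move_arm([
  [[0,0.1,0.4,0,0,0,0],[0,0.2,0.8,0,0,0,0],[0,0.2,1,0,0,0,0]],
])

```text
time: 4.38
tool_pos: [0.4306, 0.2009, 0.3325]
ee_rot: [3.139, 0.001, -0.144]
wrist_force: [0.0, -0.5, -0.1]
width: 0.0005
```

Request:
move_arm([
  [[0,0.1,0.4,0,0,0,0],[0,0.2,0.8,0,0,0,0],[0,0.25,1,0,0,0,0]],
])

```text
time: 4.63
tool_pos: [0.4407, 0.0979, 0.3326]
ee_rot: [3.139, 0.001, -0.145]
wrist_force: [0.1, -0.4, 0.2]
width: 0.0005
```

Request:
move_arm([
  [[0,0.1,0.4,0,0,0,0],[0,0.2,0.8,0.1,0,0,0],[0,0.25,1,0.2,0,0,0],[0,0.25,1,0.2,0,0,0]],
])

```text
time: 4.97
tool_pos: [0.451, -0.0049, 0.3106]
ee_rot: [3.14, 0.005, -0.148]
wrist_force: [0.2, 0.3, -1.1]
width: 0.0003
```

```bash
cat > v.py <<'E'
# nest from open-lid V
from h import *
import sys
p,d=robot.snapshot('top'); cv2.imwrite('pics/t5.png',p[:,:,::-1]); np.save('t5.npy',d)
cv2.imwrite('pics/t5c.png',cv2.resize(p[165:245,140:220,::-1],None,fx=7,fy=7,interpolation=cv2.INTER_CUBIC))
plan(.447,-.0264,.070,-.142)
E
python3 v.py
```

```text
shift [-0.005  0.236  0.423] rot [ 0.     0.003 -0.003] tip [ 0.4511 -0.0031  0.1123] yaw -0.1466 F [-0.04 -0.19  0.47] t 5.02 w 0.0004
```

View pics/t5c.png

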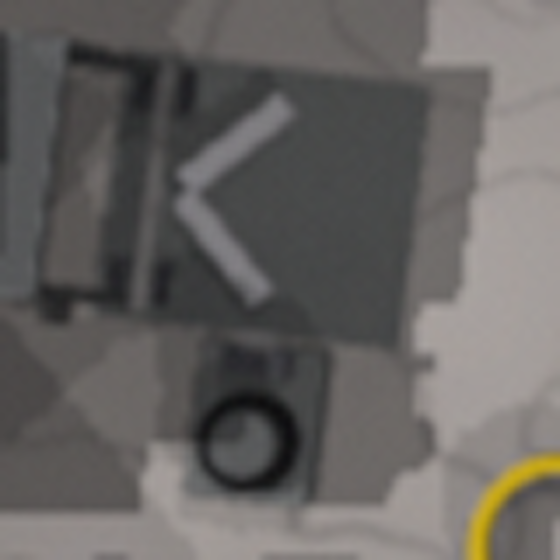

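```bash
python3 - <<'E'
from h import *
def c(u,v,z=.016): return ray('top',140+(u+.5)/7-.5,165+(v+.5)/7-.5,z)[:2]
a,b=c(297,118),c(272,288); oa,ob=c(276,93),c(252,305)
v=c(199,191)
print(a,b,np.linalg.norm(a-b),oa,ob,np.linalg.norm(oa-ob),v)
yj=(b-a)/np.linalg.norm(b-a); xj=np.array([yj[1],-yj[0]]); print('yj',yj,'xj',xj,np.degrees(np.arctan2(*xj[::-1])))
m=(a+b)/2; print('nest via tips',m-.007*xj,'vertex offset',(v-m)@xj,(v-m)@yj)
# floor corners of jig base & hinge bar
f=[c(*q,0) for q in ((430,83),(400,347))]; print(f,np.degrees(np.arctan2(*(f[1]-f[0])[::-1])))
P=pts('top',np.load('t5.npy')); print((P[185:204,163:190,2]*1000).round().astype(int)[::3,::3])
for k,q in (('A',(.447,-.0264)),('B',(.5622,-.081)),('C',(.673,-.0271))): print(k)
E
```

```text
[0.5835077  0.28370141] [0.50226848 0.29629733] 0.08220990187936136 [0.5956934 0.2936336] [0.49432319 0.30587975] 0.1021072363636273 [0.54927457 0.33071859]
yj [-0.98819263  0.15321657] xj [0.15321657 0.98819263] 81.18662199661382
nest via tips [0.54181557 0.28308202] vertex offset 0.04121694561183373 -7.220861548071136e-05
[array([0.60066939, 0.22192037]), array([0.4728667, 0.2377786])] 172.92668394060192
[[  18    0    0   13   15   -3   -7    4   -2]
 [  -4   18   16    5   -5    0   -4   -3    7]
 [  -1    0    3    3   -5   -2    3    2   -1]
 [   0   13   18    0   -5    1   -3   -1    1]
 [   1   -6   11    4    2   -1    1   -1   -2]
 [   3   -1 1351   13   -2   -5   -3   -2   -3]
 [  13    0    6   13   18    0   -3   -1    1]]
A
B
C
```

Request:
move_arm([
  [[0,0,0.1,0.1,0,0,0],[0,0,0.2,0.25,0,0,0],[0,0,0.24,0.4,0,0,0],[0,0,0.24,0.43,0,0,0],[0,0,0.24,0.43,0,0,0]],
])

```text
time: 5.43
tool_pos: [0.4477, -0.0245, 0.2691]
ee_rot: [-3.141, 0.003, -0.141]
wrist_force: [-0.4, -0.3, 0.4]
width: 0.0009
```

```bash
python3 - <<'E'
from h import *
plan(.447,-.0264,.065,-.142)
E
```

```text
shift [-0.004  0.02   0.049] rot [-0.     0.002  0.001] tip [ 0.4477 -0.0245  0.0699] yaw -0.141 F [-0.35 -0.34  0.36] t 5.43 w 0.0009
```

Request:
move_arm([
  [[0,0,0.02,0.06,0,0,0],[0,0,0.02,0.1,0,0,0],[0,0,0.02,0.14,0,0,0],[0,0,0.02,0.18,0,0,0],[0,0,0.02,0.2,0,0,0],[0,0,0.02,0.2,0,0,0],[0,0,0.02,0.2,0,0,0],[0,0,0.02,0.2,0,0,0]],
])

```text
time: 6.1
tool_pos: [0.4485, -0.027, 0.2531]
ee_rot: [-3.141, -0.002, -0.142]
wrist_force: [-4.1, 1.3, 10.0]
width: 0.0005
```

```bash
python3 - <<'E'
from h import *
plan(.447,-.0264,.05,-.142)
E
```

```text
shift [-0.016 -0.004  0.039] rot [-0.    -0.002  0.   ] tip [ 0.4485 -0.027   0.0539] yaw -0.1417 F [-4.12  1.26 10.04] t 6.1 w 0.0005
```

Request:
move_arm([
  [[0,0,0,0.03,0,0,0],[0,0,0,0.05,0,0,0],[0,0,0,0.05,0,0,0],[0,0,0,0.05,0,0,0],[0,0,0,0.05,0,0,0]],
])

```text
time: 6.52
tool_pos: [0.4485, -0.027, 0.2491]
ee_rot: [-3.141, -0.003, -0.142]
wrist_force: [-5.5, 2.0, 14.9]
width: 0.0005
```

Unit A on the near plate gives 10.0 N at 53.9 mm and 14.9 N at 49.9 mm. That is about 1.2 N/mm, which matches the stiffest spring. Next B, the middle one.

Request:
move_arm([
  [[0,0,0,-0.2,0,0,0],[0,0,0,-0.4,0,0,0],[0,0.4,0.1,-0.4,0,0,0],[0,0.8,0.25,-0.4,0,0,0],[0,1,0.37,-0.4,0,0,0],[0,1,0.37,-0.4,0,0,0]],
])

```text
time: 7.02
tool_pos: [0.5447, -0.0802, 0.2857]
ee_rot: [3.14, -0.003, -0.144]
wrist_force: [-0.8, 0.4, 0.1]
width: 0.0003
```

```bash
python3 - <<'E'
from h import *
plan(.562,-.081,.066,-.142)
E
```

```text
shift [ 0.172 -0.017  0.206] rot [ 0.001 -0.002 -0.001] tip [ 0.5447 -0.0802  0.0865] yaw -0.144 F [-0.76  0.42  0.11] t 7.02 w 0.0003
```

Request:
move_arm([
  [[0,0.1,0,0.05,0,0,0],[0,0.17,-0.01,0.15,0,0,0],[0,0.17,-0.01,0.2,0,0,0],[0,0.17,-0.01,0.27,0,0,0],[0,0.17,-0.01,0.32,0,0,0],[0,0.17,-0.01,0.34,0,0,0],[0,0.17,-0.01,0.34,0,0,0],[0,0.17,-0.01,0.34,0,0,0]],
])

```text
time: 7.68
tool_pos: [0.5584, -0.079, 0.2527]
ee_rot: [-3.141, -0.0, -0.142]
wrist_force: [-1.2, 1.4, 5.4]
width: 0.0005
```

Request:
move_arm([
  [[0,0,0,0.03,0,0,0],[0,0,0,0.05,0,0,0],[0,0,0,0.05,0,0,0],[0,0,0,0.05,0,0,0],[0,0,0,0.05,0,0,0]],
])

```text
time: 8.1
tool_pos: [0.5583, -0.079, 0.2485]
ee_rot: [-3.141, -0.001, -0.142]
wrist_force: [-2.1, 0.8, 8.0]
width: 0.0004
```

```bash
python3 - <<'E'
from h import *
plan(.673,-.0275,.09,-.142)
E
```

```text
shift [ 1.063 -0.673 -0.406] rot [-0.    -0.001  0.   ] tip [ 0.5583 -0.079   0.0493] yaw -0.142 F [-2.08  0.77  8.04] t 8.1 w 0.0004
```

B reads 5.4 N at 53.5 mm and 8.0 N at 49.3 mm, about 0.6 N/mm, so it is the middle one. I'll confirm that C is the softest.

Request:
move_arm([
  [[0,0,0,-0.2,0,0,0],[0,0,0,-0.4,0,0,0],[0,0.4,-0.3,-0.4,0,0,0],[0,0.8,-0.6,-0.4,0,0,0],[0,1,-0.67,-0.4,0,0,0],[0,1,-0.67,-0.4,0,0,0]],
])

```text
time: 8.6
tool_pos: [0.6708, -0.0247, 0.2835]
ee_rot: [-3.14, 0.001, -0.139]
wrist_force: [-1.6, 0.4, -1.1]
width: 0.0
```

```bash
python3 - <<'E'
from h import *
plan(.673,-.0275,.052,-.142)
E
```

```text
shift [0.026 0.025 0.323] rot [-0.001  0.     0.002] tip [ 0.6708 -0.0247  0.0843] yaw -0.1389 F [-1.56  0.42 -1.14] t 8.6 w 0.0
```

Request:
move_arm([
  [[0,0.02,0.02,0.1,0,0,0],[0,0.02,0.02,0.18,0,0,0],[0,0.02,0.02,0.25,0,0,0],[0,0.02,0.02,0.3,0,0,0],[0,0.02,0.02,0.32,0,0,0],[0,0.02,0.02,0.32,0,0,0],[0,0.02,0.02,0.32,0,0,0]],
])

```text
time: 9.18
tool_pos: [0.6683, -0.03, 0.2554]
ee_rot: [3.141, 0.0, -0.143]
wrist_force: [-1.4, -0.9, 1.3]
width: 0.0003
```

Request:
move_arm([
  [[0,0,0,0.03,0,0,0],[0,0,0,0.05,0,0,0],[0,0,0,0.05,0,0,0],[0,0,0,0.05,0,0,0],[0,0,0,0.05,0,0,0]],
])

```text
time: 9.6
tool_pos: [0.6691, -0.0298, 0.2501]
ee_rot: [3.141, -0.001, -0.142]
wrist_force: [-0.9, -0.8, 4.7]
width: 0.0004
```

Request:
move_arm([
  [[0,0,0,-0.3,0,0,0],[0.3,0,0,-0.6,0,0,0],[0.6,0,0,-0.9,0,0,0],[0.7,0,0,-0.9,0,0,0]],
])

```text
time: 9.93
tool_pos: [0.6701, -0.0294, 0.3475]
ee_rot: [-3.141, -0.014, -0.142]
wrist_force: [0.8, -0.6, 1.4]
width: 0.0169
```

```bash
python3 - <<'E'
from h import *
p,d=robot.snapshot('scene'); cv2.imwrite('pics/s6.png',cv2.resize(p[140:300,60:400,::-1],None,fx=2.3,fy=2.3,interpolation=cv2.INTER_CUBIC))
plan(.447,-.0264,.11,1.43)
hs=cv2.cvtColor(p,cv2.COLOR_RGB2HSV); m=((hs[...,0]>8)&(hs[...,0]<30)&(hs[...,1]>70)).astype(np.uint8)
n,l,st,c=cv2.connectedComponentsWithStats(m)
for i in range(1,n):
    if 20<st[i,4]<400 and 150<c[i][1]<260: print(st[i],c[i].round(1),ray('scene',*c[i],.055).round(4))
E
```

```text
shift [-2.213  0.286  0.33 ] rot [ 0.004 -0.005 -1.001] tip [ 0.6698 -0.0293  0.1451] yaw -0.1419 F [-0.54 -0.03 -0.67] t 9.98 w 0.0213
[216 148  33   5 116] [230.3 150.2] [ 0.2152 -0.0657  0.055 ]
[213 199  12  10  83] [218.4 202.7] [ 0.5591 -0.0781  0.055 ]
[230 222  12  12  87] [236.  226.7] [ 0.67  -0.024  0.055]
```

View pics/s6.png

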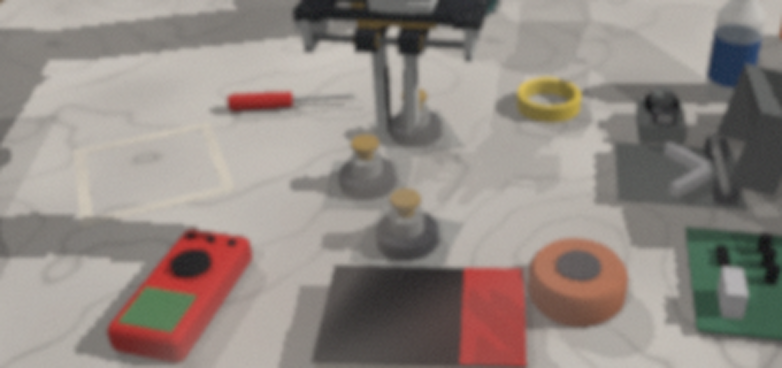

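C gives 4.7 N at 50.9 mm, which fits the softest (3.8 N expected, against 7.3 N for the middle one). So A is stiffest, B middle, C softest. The picture shows all three units standing on their plates. Now I grip A's sleeve, turning the jaws across the way in.

Request:
move_arm([
  [[0.75,-0.3,0.05,0,0,0,-0.07],[0.75,-0.6,0.1,0,0,0,-0.14],[0.75,-0.9,0.15,0,0,0,-0.21],[0.75,-1,0.15,0,0,0,-0.28],[0.75,-1,0.15,0,0,0,-0.35],[0.75,-1,0.15,0,0,0,-0.42],[0.75,-1,0.15,0,0,0,-0.49],[0.75,-1,0.15,0,0,0,-0.5]],
])

```text
time: 10.65
tool_pos: [0.5675, -0.03, 0.3375]
ee_rot: [-3.139, 0.002, 0.646]
wrist_force: [0.7, 0.1, -0.5]
width: 0.07
```

```bash
python3 - <<'E'
from h import *
plan(.447,-.0264,.11,1.42)
E
```

```text
shift [-0.94  -0.753  0.286] rot [-0.002  0.    -0.493] tip [ 0.5675 -0.03    0.1383] yaw 0.6457 F [ 0.68  0.11 -0.48] t 10.65 w 0.07
```

Request:
move_arm([
  [[0.75,-0.3,-0.2,0,0,0,-0.07],[0.75,-0.6,-0.45,0,0,0,-0.14],[0.75,-0.9,-0.7,0,0,0,-0.21],[0.75,-0.94,-0.75,0,0,0,-0.28],[0.75,-0.94,-0.75,0.1,0,0,-0.35],[0.75,-0.94,-0.75,0.2,0,0,-0.42],[0.75,-0.94,-0.75,0.3,0,0,-0.49],[0.75,-0.94,-0.75,0.3,0,0,-0.49]],
])

```text
time: 11.32
tool_pos: [0.4466, -0.0263, 0.3063]
ee_rot: [-3.136, -0.0, 1.413]
wrist_force: [0.9, 0.4, -0.7]
width: 0.0704
```

```bash
python3 - <<'E'
from h import *
plan(.447,-.0264,.024,1.42)
p,d=robot.snapshot('scene'); cv2.imwrite('pics/s7.png',cv2.resize(p[140:300,60:400,::-1],None,fx=2.3,fy=2.3,interpolation=cv2.INTER_CUBIC))
E
```

```text
shift [-0.001  0.009  0.831] rot [-0.004 -0.    -0.005] tip [ 0.4466 -0.0263  0.1071] yaw 1.4126 F [ 0.95  0.4  -0.68] t 11.32 w 0.0704
```

View pics/s7.png

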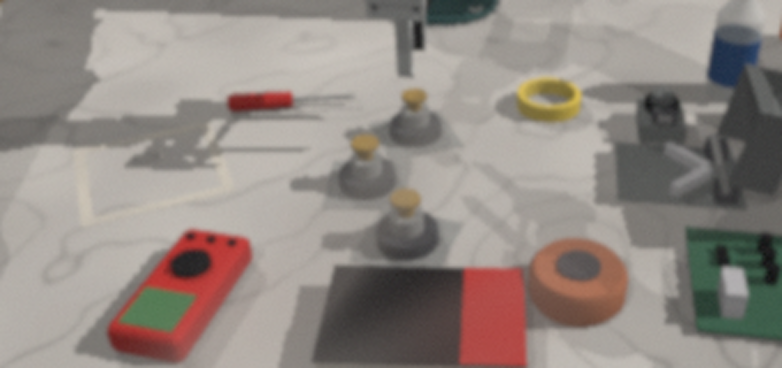

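The open jaws are above unit A at (413,100) in the crop. I go down and close.

Request:
move_arm([
  [[0.75,0,0,0.3,0,0,0],[0.75,0,0,0.6,0,0,0],[0.75,0,0,0.75,0,0,0],[0.75,0,0,0.82,-0.003,0,0],[0.75,0,0,0.82,-0.003,0,0],[0.75,0,0,0.82,-0.003,0,0]],
])

```text
time: 11.87
tool_pos: [0.4481, -0.0267, 0.2283]
ee_rot: [3.136, 0.0, 1.411]
wrist_force: [0.8, 0.5, 0.2]
width: 0.0704
```

```bash
python3 - <<'E'
from h import *
plan(.447,-.0264,.024,1.42)
E
```

```text
shift [ 0.001 -0.011  0.051] rot [ 0.004  0.    -0.006] tip [ 0.4481 -0.0267  0.0291] yaw 1.4112 F [0.8  0.54 0.21] t 11.87 w 0.0704
```

Request:
move_arm([
  [[0.75,0,-0.01,0.05,0.003,0,0],[0.7,0,-0.01,0.05,0.003,0,0],[0.3,0,-0.01,0.05,0.003,0,0],[0.3,0,-0.01,0.05,0.003,0,0],[0.3,0,-0.01,0.05,0.003,0,0],[0.3,0,-0.01,0.05,0.003,0,0],[0.3,0,-0.01,0.05,0.003,0,0],[0.3,0,-0.01,0.05,0.003,0,0]],
])

```text
time: 12.53
tool_pos: [0.4468, -0.0265, 0.2229]
ee_rot: [3.141, 0.0, 1.413]
wrist_force: [-0.0, 0.9, 0.7]
width: 0.0374
```

```bash
python3 - <<'E'
from h import *
plan(.525,.17,.024,1.42)
E
```

```text
shift [ 2.064  0.463 -0.003] rot [ 0.     0.    -0.005] tip [ 0.4468 -0.0265  0.0237] yaw 1.4127 F [-0.01  0.87  0.68] t 12.53 w 0.0374
```

Gripped at a 37.4 mm opening, which is the sleeve. Now I slide it.

Request:
move_arm([
  [[0.3,0.05,0.01,0,0,0,0],[0.3,0.15,0.03,0,0,0,0],[0.3,0.3,0.07,0,0,0,0],[0.3,0.45,0.1,0,0,0,0],[0.3,0.6,0.14,0,0,0,0],[0.3,0.75,0.17,0,0,0,0],[0.3,0.9,0.2,0,0,0,0],[0.3,1,0.23,0,0,0,0]],
])

```text
time: 13.2
tool_pos: [0.4853, 0.0695, 0.2229]
ee_rot: [-3.141, 0.002, 1.414]
wrist_force: [-2.6, -4.3, 4.0]
width: 0.0374
```

```bash
python3 - <<'E'
from h import *
plan(.525,.17,.024,1.42)
E
```

```text
shift [ 1.055  0.235 -0.005] rot [-0.     0.001 -0.004] tip [0.4853 0.0695 0.0237] yaw 1.4136 F [-2.62 -4.26  4.03] t 13.2 w 0.0374
```

Request:
move_arm([
  [[0.3,0.1,0.02,0,0,0,0],[0.3,0.25,0.05,0,0,0,0],[0.3,0.4,0.09,0,0,0,0],[0.3,0.55,0.12,0,0,0,0],[0.3,0.7,0.16,0,0,0,0],[0.3,0.85,0.2,0,0,0,0],[0.3,0.95,0.22,0,0,0,0],[0.3,0.95,0.22,0,0,0,0]],
])

```text
time: 13.87
tool_pos: [0.5224, 0.1608, 0.223]
ee_rot: [3.141, -0.002, 1.414]
wrist_force: [0.2, 2.3, 3.0]
width: 0.0372
```

```bash
python3 - <<'E'
from h import *
p,d=robot.snapshot('scene'); cv2.imwrite('pics/s8.png',cv2.resize(p[140:300,160:440,::-1],None,fx=2.8,fy=2.8,interpolation=cv2.INTER_CUBIC))
plan(.5418,.283,.024,1.42)
E
```

```text
shift [1.24e+00 1.00e-03 2.00e-03] rot [ 0.001 -0.002 -0.004] tip [0.5223 0.1605 0.0237] yaw 1.4138 F [2.11 2.87 1.28] t 13.92 w 0.0374
```

View pics/s8.png

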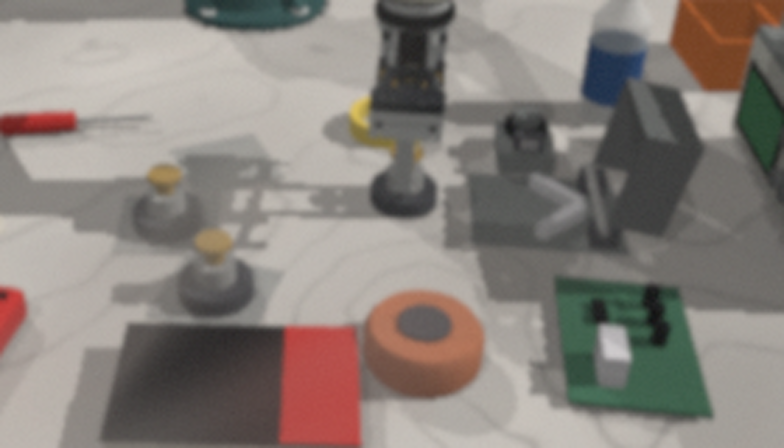

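Unit A stands upright in the jaws at (403,190) in the crop, just outside the mouth. I push on in.

Request:
move_arm([
  [[0.3,0.1,0,0,0,0,0],[0.3,0.25,0,0,0,0,0],[0.3,0.4,0,0,0,0,0],[0.3,0.55,0,0,0,0,0],[0.3,0.7,0,0,0,0,0],[0.3,0.85,0,0,0,0,0],[0.3,1,0,0,0,0,0],[0.3,1,0,0,0,0,0]],
])

```text
time: 14.58
tool_pos: [0.5376, 0.2593, 0.223]
ee_rot: [3.141, -0.002, 1.414]
wrist_force: [1.4, 1.9, 2.6]
width: 0.0372
```

```bash
python3 - <<'E'
from h import *
p,d=robot.snapshot('scene'); cv2.imwrite('pics/s9.png',cv2.resize(p[140:300,160:440,::-1],None,fx=2.8,fy=2.8,interpolation=cv2.INTER_CUBIC))
plan(.5418,.283,.024,1.42)
E
```

```text
shift [ 0.244  0.004 -0.002] rot [ 0.    -0.002 -0.004] tip [0.5376 0.259  0.0237] yaw 1.4135 F [0.53 3.96 2.03] t 14.63 w 0.0374
```

View pics/s9.png

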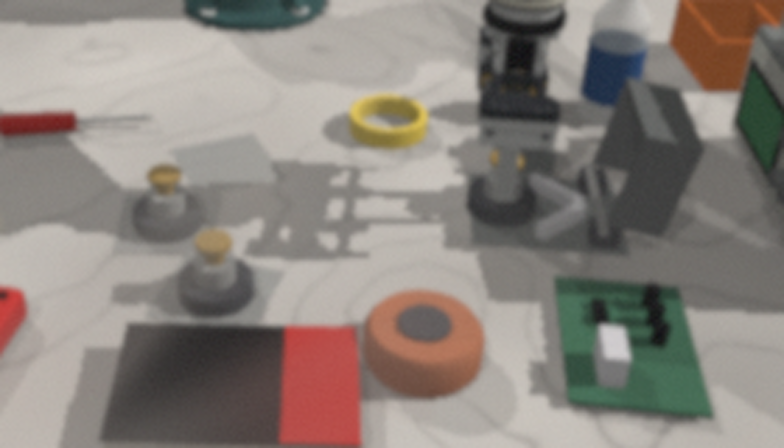

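Request:
move_arm([
  [[0.3,0.06,0,0,0,0,0],[0.3,0.12,0,0,0,0,0],[0.3,0.17,0,0,0,0,0],[0.3,0.2,0,0,0,0,0],[0.3,0.22,0,0,0,0,0],[0.3,0.22,0,0,0,0,0]],
])

```text
time: 15.13
tool_pos: [0.541, 0.2777, 0.223]
ee_rot: [3.141, 0.004, 1.412]
wrist_force: [-1.6, -4.9, 6.0]
width: 0.0375
```

Request:
move_arm([
  [[0.3,0.03,0,0,0,0,0],[0.3,0.05,0,0,0,0,0],[0.3,0.05,0,0,0,0,0],[0.3,0.05,0,0,0,0,0]],
])

```text
time: 15.47
tool_pos: [0.5418, 0.2824, 0.2229]
ee_rot: [3.142, 0.004, 1.411]
wrist_force: [-0.6, -5.6, 5.0]
width: 0.0377
```

Request:
move_arm([
  [[0.3,0.03,0,0,0,0,0],[0.3,0.05,0,0,0,0,0],[0.3,0.05,0,0,0,0,0],[0.3,0.05,0,0,0,0,0]],
])

```text
time: 15.8
tool_pos: [0.5425, 0.2858, 0.223]
ee_rot: [-3.141, 0.01, 1.411]
wrist_force: [-3.0, -11.4, 7.0]
width: 0.0372
```

```bash
python3 - <<'E'
from h import *
p,d=robot.snapshot('scene'); cv2.imwrite('pics/s10.png',cv2.resize(p[170:250,300:400,::-1],None,fx=7,fy=7,interpolation=cv2.INTER_CUBIC))
p,d=robot.snapshot('top'); cv2.imwrite('pics/t10.png',cv2.resize(p[165:245,140:220,::-1],None,fx=7,fy=7,interpolation=cv2.INTER_CUBIC))
plan(.5418,.283,.024,1.42)
E
```

```text
shift [-0.028 -0.003 -0.002] rot [-0.     0.006 -0.006] tip [0.5425 0.2857 0.0238] yaw 1.4112 F [ -1.62 -11.42   7.91] t 15.9 w 0.0373
```

View pics/s10.png

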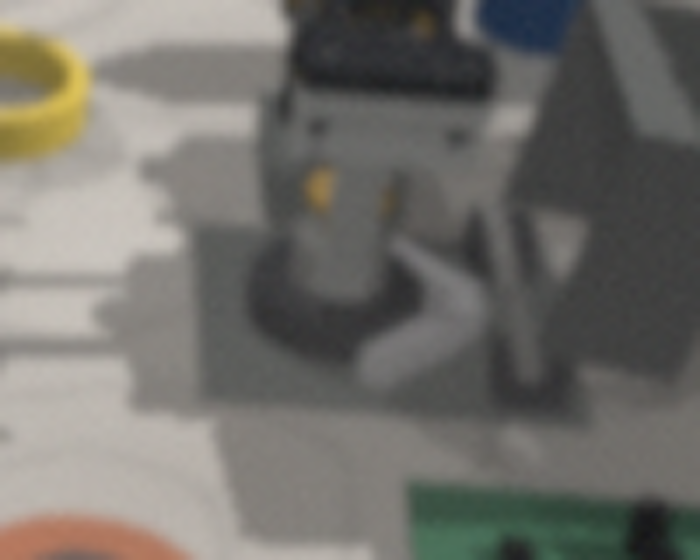

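View pics/t10.png

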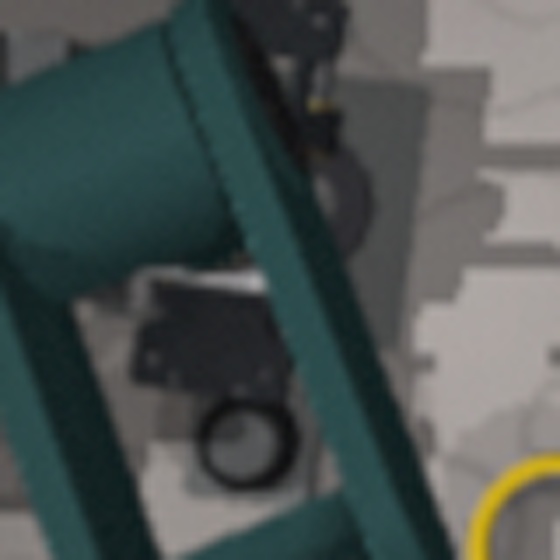

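The base lies against the V at 11 N. I release it, check, then seat it from behind, pushing low on the base.

Request:
move_arm([
  [[0.5,-0.03,0,0,0,0,0],[0.75,-0.03,0,0,0,0,0],[0.75,-0.03,0,0,0,0,0],[0.75,-0.03,0,0,0,0,0],[0.75,-0.03,0,0,0,0,0],[0.75,-0.03,0,-0.3,0,0,0],[0.75,-0.03,0,-0.6,0,0,0],[0.75,-0.03,0,-0.7,0,0,0]],
])

```text
time: 16.57
tool_pos: [0.5428, 0.2872, 0.2972]
ee_rot: [3.136, -0.004, 1.413]
wrist_force: [0.1, 0.2, 1.6]
width: 0.0708
```

Request:
move_arm([
  [[0.75,-0.4,0,-0.1,0,0,0],[0.3,-0.8,0,-0.1,0,0,0],[0,-1,0,-0.1,0,0,0],[0,-1,0,-0.1,0,0,0]],
])

```text
time: 16.9
tool_pos: [0.5259, 0.1847, 0.3024]
ee_rot: [3.142, 0.002, 1.409]
wrist_force: [0.7, -0.0, 0.1]
width: 0.0539
```

```bash
cat > cap.py <<'E'
from h import *
import sys
def caps(tag,crop=None):
    for n in ('top','scene'):
        p,d=robot.snapshot(n); cv2.imwrite(f'pics/{n}_{tag}.png',p[:,:,::-1])
        hs=cv2.cvtColor(p,cv2.COLOR_RGB2HSV); m=((hs[...,0]>8)&(hs[...,0]<30)&(hs[...,1]>70)).astype(np.uint8)
        k,l,st,c=cv2.connectedComponentsWithStats(m)
        for i in range(1,k):
            if 30<st[i,4]<200 and st[i,2]<16 and st[i,3]<16:
                X=ray(n,*c[i],.062 if n=='top' else .056)
                if .3<X[0]<.8 and abs(X[1])<.5: print(n,st[i],c[i].round(1),X.round(4))
E
python3 - <<'E'
from cap import *
caps('11')
plan(.542-.07*.148,.283-.07*.989,.006,1.42)
p=cv2.imread('pics/top_11.png'); cv2.imwrite('pics/t11.png',cv2.resize(p[165:245,140:220],None,fx=7,fy=7,interpolation=cv2.INTER_CUBIC))
E
```

```text
top [270 147  11  10  93] [274.8 151.5] [ 0.673  -0.0271  0.062 ]
top [287 180  11  11  95] [291.9 185.2] [ 0.5619 -0.0807  0.062 ]
scene [343 194  13  11 102] [349.2 198.2] [0.5418 0.2866 0.056 ]
scene [213 199  11  10  77] [218.  202.8] [ 0.5609 -0.079   0.056 ]
scene [230 222  12  12  84] [236.1 226.6] [ 0.6711 -0.0237  0.056 ]
shift [0.268 0.012 0.971] rot [-0.    -0.    -0.005] tip [0.5263 0.1874 0.1031] yaw 1.4115 F [-0.7   0.24 -0.67] t 17.0 w 0.0458
```

View pics/t11.png

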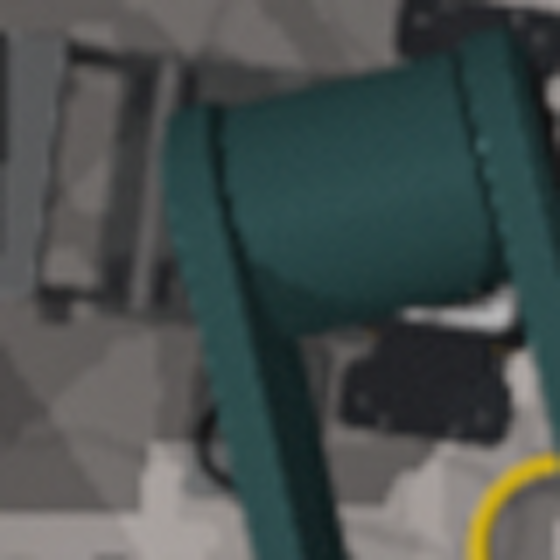

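View pics/scene_11.png

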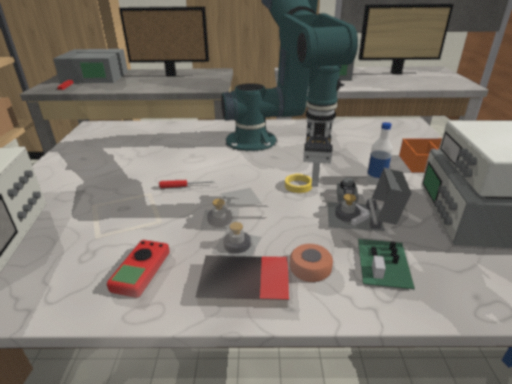

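Unit A stands in the V. Taking off the scene view's offset seen on B and C, its cap lies at about (0.543, 0.284). Now the seating push.

Request:
move_arm([
  [[0,0.25,0.01,0.1,0,0,0],[0,0.25,0.01,0.4,0,0,0],[0,0.25,0.01,0.7,0,0,0],[0,0.25,0.01,0.9,0,0,0],[0,0.25,0.01,0.95,0,0,0],[0,0.25,0.01,0.95,0,0,0],[0,0.25,0.01,0.95,0,0,0]],
])

```text
time: 17.58
tool_pos: [0.5316, 0.2131, 0.2082]
ee_rot: [3.141, -0.0, 1.414]
wrist_force: [0.5, -0.3, 0.7]
width: 0.001
```

```bash
python3 - <<'E'
from cap import *
plan(.542-.043*.148,.2835-.043*.989,.007,1.42)
E
```

```text
shift [ 0.281 -0.004  0.02 ] rot [ 0.    -0.    -0.004] tip [0.5316 0.2131 0.009 ] yaw 1.4138 F [ 0.49 -0.26  0.67] t 17.58 w 0.001
```

Request:
move_arm([
  [[0,0.08,0,0.01,0,0,0],[0,0.15,0,0.01,0,0,0],[0,0.2,0,0.01,0,0,0],[0,0.24,0,0.01,0,0,0],[0,0.28,0,0.01,0,0,0],[0,0.31,0,0.01,0,0,0],[0,0.34,0,0.01,0,0,0],[0,0.35,0,0.01,0,0,0]],
])

```text
time: 18.25
tool_pos: [0.5368, 0.2438, 0.2073]
ee_rot: [3.142, 0.012, 1.413]
wrist_force: [-3.3, -15.5, 8.8]
width: 0.0004
```

Request:
move_arm([
  [[0,0.03,0,0,0,0,0],[0,0.04,0,0,0,0,0],[0,0.04,0,0,0,0,0],[0,0.04,0,0,0,0,0]],
])

```text
time: 18.58
tool_pos: [0.5373, 0.2451, 0.2074]
ee_rot: [-3.14, 0.018, 1.412]
wrist_force: [-4.4, -21.6, 11.0]
width: 0.0004
```

```bash
python3 - <<'E'
from cap import *
plan(.542-.043*.148,.2835-.043*.989,.007,1.42)
E
```

```text
shift [-0.044 -0.01   0.012] rot [-0.001  0.012 -0.005] tip [0.5373 0.2451 0.0082] yaw 1.4117 F [ -4.36 -21.6   11.01] t 18.58 w 0.0004
```

Request:
move_arm([
  [[0,-0.2,0,0,0,0,0],[0,-0.5,0,-0.1,0,0,0],[0,-0.7,0,-0.5,0,0,0],[0,-0.9,0,-0.9,0,0,0],[0,-1,0,-1,0,0,0]],
])

```text
time: 19.0
tool_pos: [0.5223, 0.1508, 0.312]
ee_rot: [3.134, -0.002, 1.412]
wrist_force: [0.9, -0.1, 1.1]
width: 0.0006
```

Request:
move_arm([
  [[0.5,-0.4,0,0,0,0,0],[0.75,-0.8,0,0,0,0,0],[0.75,-1,0,0,0,0,0],[0.75,-1,0,0,0,0,0]],
])

```text
time: 19.33
tool_pos: [0.5054, 0.0501, 0.3071]
ee_rot: [3.141, 0.002, 1.408]
wrist_force: [1.2, -0.7, -0.7]
width: 0.0236
```

```bash
python3 - <<'E'
from cap import *
caps('12')
plan(.673,-.0271,.11,1.42)
p=cv2.imread('pics/top_12.png'); cv2.imwrite('pics/t12.png',cv2.resize(p[165:245,140:220],None,fx=7,fy=7,interpolation=cv2.INTER_CUBIC))
p=cv2.imread('pics/scene_12.png'); cv2.imwrite('pics/s12.png',cv2.resize(p[170:250,310:410],None,fx=7,fy=7,interpolation=cv2.INTER_CUBIC))
E
```

```text
top [270 147  11  10  92] [274.7 151.5] [ 0.6731 -0.027   0.062 ]
top [287 180  11  11  97] [291.9 185.2] [ 0.562  -0.0808  0.062 ]
top [175 188  11  11  98] [179.6 193.1] [0.5425 0.2839 0.062 ]
scene [343 194  13  11 102] [349.2 198.2] [0.5417 0.2867 0.056 ]
scene [213 199  11  10  79] [218.2 202.8] [ 0.561  -0.0784  0.056 ]
scene [230 223  12  11  83] [236.1 226.7] [ 0.6715 -0.0236  0.056 ]
shift [-0.523  1.777 -0.023] rot [ 0.    -0.001 -0.006] tip [0.5059 0.0529 0.1077] yaw 1.4109 F [0.12 0.66 0.27] t 19.43 w 0.0314
```

View pics/t12.png

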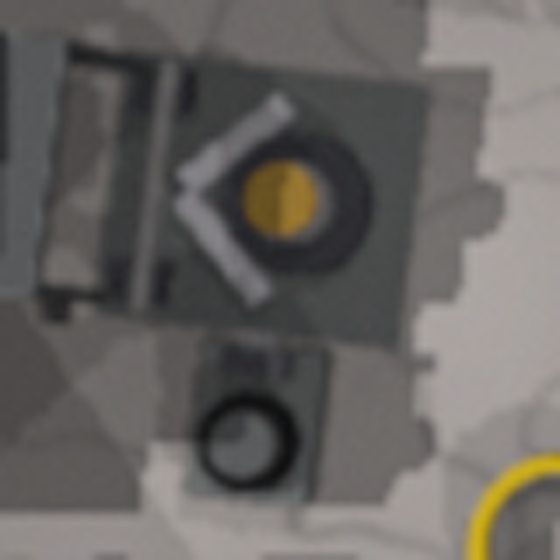

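View pics/s12.png

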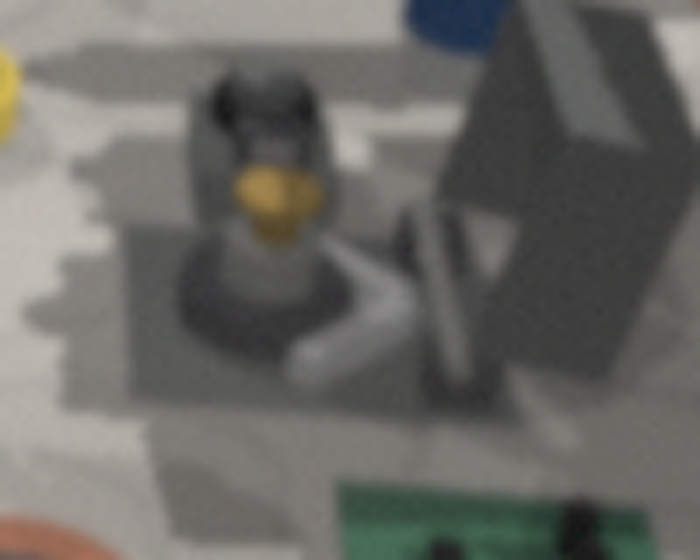

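Unit A at (0.5425, 0.2839) agrees with the V's nest point (0.542, 0.283) to within about 1 mm. The base touches both arms and didn't move during the 22 N seating push. Next is unit C.

Request:
move_arm([
  [[0.75,-0.1,0.35,0,0,0,0],[0.75,-0.2,0.7,0,0,0,0],[0.75,-0.26,0.95,0,0,0,0],[0.75,-0.26,0.95,0,0,0,0]],
])

```text
time: 19.77
tool_pos: [0.599, 0.0123, 0.3056]
ee_rot: [3.14, 0.0, 1.412]
wrist_force: [0.2, 0.3, -0.3]
width: 0.0585
```

Request:
move_arm([
  [[0.75,-0.1,0.3,0,0,0,0],[0.75,-0.2,0.6,0,0,0,0],[0.75,-0.26,0.82,0,0,0,0],[0.75,-0.26,0.82,0,0,0,0]],
])

```text
time: 20.1
tool_pos: [0.675, -0.026, 0.305]
ee_rot: [3.141, 0.0, 1.413]
wrist_force: [-0.1, -0.6, -0.9]
width: 0.0704
```

```bash
python3 - <<'E'
from cap import *
plan(.673,-.0271,.024,1.41)
E
```

```text
shift [-0.014 -0.018  0.818] rot [0.    0.    0.002] tip [ 0.675  -0.026   0.1058] yaw 1.4127 F [-0.1  -0.56 -0.91] t 20.1 w 0.0704
```

Request:
move_arm([
  [[0.75,-0.01,-0.02,0.3,0,0,0],[0.75,-0.01,-0.02,0.6,0,0,0],[0.75,-0.01,-0.02,0.75,0,0,0],[0.75,-0.01,-0.02,0.82,0,0,0],[0.75,-0.01,-0.02,0.82,0,0,0],[0.75,-0.01,-0.02,0.82,0,0,0]],
])

```text
time: 20.6
tool_pos: [0.6703, -0.0255, 0.2253]
ee_rot: [3.141, -0.0, 1.414]
wrist_force: [0.3, 0.7, 0.3]
width: 0.0702
```

```bash
python3 - <<'E'
from cap import *
plan(.673,-.0271,.024,1.41)
E
```

```text
shift [-0.012  0.029  0.021] rot [ 0.    -0.     0.003] tip [ 0.6703 -0.0255  0.0261] yaw 1.4141 F [0.33 0.68 0.26] t 20.6 w 0.0702
```

Request:
move_arm([
  [[0.75,-0.01,0.03,0.02,0,0,0],[0.7,-0.01,0.03,0.02,0,0,0],[0.3,-0.01,0.03,0.02,0,0,0],[0.3,-0.01,0.03,0.02,0,0,0],[0.3,-0.01,0.03,0.02,0,0,0],[0.3,-0.01,0.03,0.02,0,0,0],[0.3,-0.01,0.03,0.02,0,0,0],[0.3,-0.01,0.03,0.02,0,0,0]],
])

```text
time: 21.27
tool_pos: [0.673, -0.0282, 0.2228]
ee_rot: [-3.141, 0.0, 1.413]
wrist_force: [-2.4, 0.4, 1.3]
width: 0.037
```

```bash
python3 - <<'E'
from cap import *
plan(.648,-.12,.024,1.41)
E
```

```text
shift [-0.946 -0.102 -0.003] rot [-0.     0.     0.002] tip [ 0.673  -0.0282  0.0236] yaw 1.4127 F [-2.36  0.41  1.34] t 21.27 w 0.037
```

Request:
move_arm([
  [[0.3,-0.05,-0.01,0,0,0,0],[0.3,-0.15,-0.02,0,0,0,0],[0.3,-0.3,-0.03,0,0,0,0],[0.3,-0.45,-0.05,0,0,0,0],[0.3,-0.6,-0.06,0,0,0,0],[0.3,-0.75,-0.08,0,0,0,0],[0.3,-0.9,-0.09,0,0,0,0],[0.3,-1,-0.1,0,0,0,0]],
])

```text
time: 21.93
tool_pos: [0.647, -0.1275, 0.2228]
ee_rot: [3.141, 0.0, 1.411]
wrist_force: [1.9, 4.7, 1.7]
width: 0.0377
```

```bash
python3 - <<'E'
from cap import *
plan(.595,-.24,.024,1.41)
plan(.528,-.358,.024,1.41)
E
```

```text
shift [-1.194 -0.335 -0.003] rot [0.    0.    0.001] tip [ 0.647  -0.1275  0.0236] yaw 1.4113 F [1.85 4.75 1.71] t 21.93 w 0.0377
shift [-2.465 -0.809 -0.003] rot [0.    0.    0.001] tip [ 0.647  -0.1275  0.0236] yaw 1.4113 F [1.85 4.75 1.71] t 21.93 w 0.0377
```

Request:
move_arm([
  [[0.3,-0.1,-0.03,0,0,0,0],[0.3,-0.25,-0.07,0,0,0,0],[0.3,-0.4,-0.12,0,0,0,0],[0.3,-0.55,-0.17,0,0,0,0],[0.3,-0.7,-0.22,0,0,0,0],[0.3,-0.85,-0.27,0,0,0,0],[0.3,-1,-0.32,0,0,0,0]],
])

```text
time: 22.52
tool_pos: [0.5995, -0.2203, 0.2229]
ee_rot: [3.141, -0.0, 1.413]
wrist_force: [3.6, 3.4, 1.1]
width: 0.0375
```

Request:
move_arm([
  [[0.3,-0.1,-0.03,0,0,0,0],[0.3,-0.25,-0.08,0,0,0,0],[0.3,-0.4,-0.13,0,0,0,0],[0.3,-0.55,-0.18,0,0,0,0],[0.3,-0.7,-0.23,0,0,0,0],[0.3,-0.85,-0.28,0,0,0,0],[0.3,-1,-0.33,0,0,0,0]],
])

```text
time: 23.1
tool_pos: [0.5513, -0.3133, 0.2228]
ee_rot: [-3.142, -0.001, 1.413]
wrist_force: [2.7, 4.3, 2.8]
width: 0.0374
```

```bash
python3 - <<'E'
from cap import *
caps('13')
plan(.528,-.358,.024,1.41)
E
```

```text
top [287 180  11  11  96] [291.9 185.1] [ 0.5621 -0.0807  0.062 ]
top [174 188  12  11 100] [179.6 193. ] [0.5426 0.2839 0.062 ]
scene [344 194  12  11 100] [349.2 198.4] [0.5427 0.2865 0.056 ]
scene [133 196   8  12  64] [136.6 200.8] [ 0.548  -0.3077  0.056 ]
scene [213 199  11  10  78] [218.2 202.8] [ 0.5609 -0.0782  0.056 ]
shift [-0.452 -0.15  -0.001] rot [-0.001  0.003  0.   ] tip [ 0.55   -0.3157  0.0236] yaw 1.4102 F [-3.8  -3.64  2.76] t 23.2 w 0.0377
```

View pics/scene_13.png

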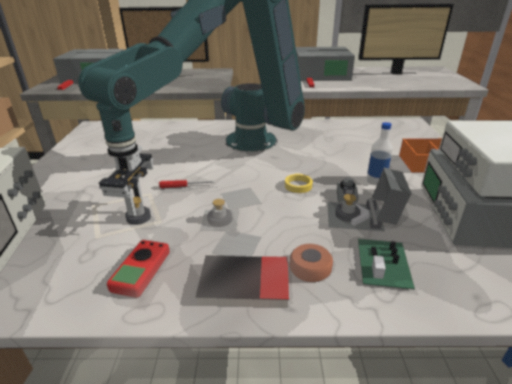

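Unit C at (137,213) is upright and crossing into the square. I finish the slide, settle, open and lift.

Request:
move_arm([
  [[0.3,-0.1,-0.03,0,0,0,0],[0.3,-0.25,-0.08,0,0,0,0],[0.3,-0.38,-0.12,0,0,0,0],[0.3,-0.45,-0.15,0,0,0,0],[0.3,-0.45,-0.15,0,0,0,0],[0.3,-0.45,-0.15,0,0,0,0]],
])

```text
time: 23.7
tool_pos: [0.5297, -0.3553, 0.2229]
ee_rot: [-3.141, 0.003, 1.412]
wrist_force: [0.9, -1.3, 3.7]
width: 0.0372
```

Request:
move_arm([
  [[0.5,0,0,0,0,0,0],[0.75,0,0,0,0,0,0],[0.75,0,0,0,0,0,0],[0.75,0,0,0,0,0,0],[0.75,0,0,-0.3,0,0,0],[0.75,0,0,-0.6,0,0,0],[0.75,0,0,-0.9,0,0,0],[0.75,0,0,-1,0,0,0]],
])

```text
time: 24.37
tool_pos: [0.5307, -0.3549, 0.3281]
ee_rot: [3.134, 0.004, 1.413]
wrist_force: [-0.2, -0.5, 1.1]
width: 0.0705
```

Request:
move_arm([
  [[0.75,0,-0.4,-0.3,0,0,0],[0.75,0,-0.8,-0.6,0,0,0],[0.75,0,-1,-0.8,0,0,0],[0.75,0,-1,-0.8,0,0,0]],
])

```text
time: 24.7
tool_pos: [0.4285, -0.3386, 0.4085]
ee_rot: [3.136, 0.006, 1.411]
wrist_force: [1.7, -0.3, 0.6]
width: 0.0704
```

Request:
move_arm([
  [[0.75,0,-0.4,0,0,0,0],[0.75,0,-0.8,0,0,0,0],[0.75,0,-1,0,0,0,0],[0.75,0,-1,0,0,0,0]],
])

```text
time: 25.03
tool_pos: [0.3302, -0.3226, 0.4017]
ee_rot: [-3.14, -0.0, 1.41]
wrist_force: [0.4, 0.5, 0.6]
width: 0.0705
```

```bash
python3 - <<'E'
from cap import *
caps('14')
plan(.528,-.358,.024,1.41)
p=cv2.imread('pics/top_14.png'); cv2.imwrite('pics/t14.png',cv2.resize(p[80:280,130:430],None,fx=2.6,fy=2.6,interpolation=cv2.INTER_CUBIC))
E
```

```text
top [287 180  11  11  98] [292.  185.1] [ 0.562 -0.081  0.062]
top [175 188  10  11  97] [179.5 193.1] [0.5425 0.2841 0.062 ]
top [370 189  11  11  96] [375.5 193.8] [ 0.529  -0.3536  0.062 ]
scene [344 193  12  12  98] [349.3 198.2] [0.5417 0.287  0.056 ]
scene [117 194  12  10  82] [123.  197.8] [ 0.5315 -0.3507  0.056 ]
scene [213 199  11  10  77] [218.2 202.7] [ 0.5606 -0.0783  0.056 ]
shift [-0.035  1.984  1.787] rot [ 0.    -0.     0.001] tip [ 0.3326 -0.3232  0.2027] yaw 1.4119 F [ 0.54 -1.04  0.61] t 25.13 w 0.0707
```

View pics/t14.png

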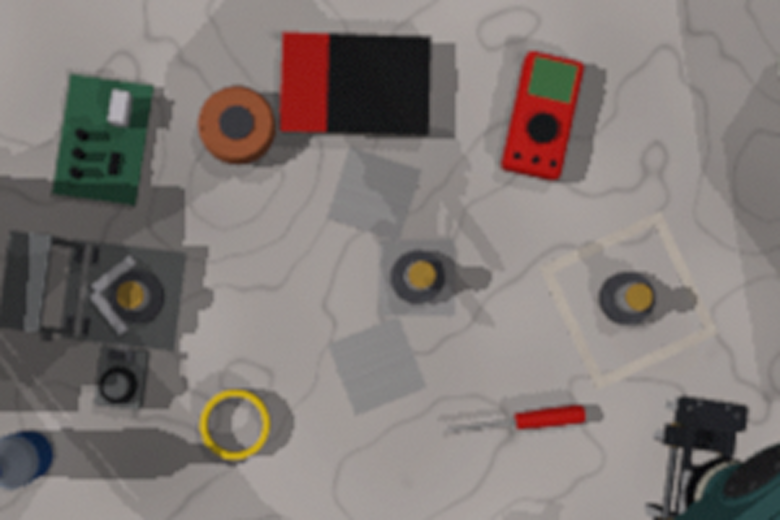

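View pics/scene_14.png

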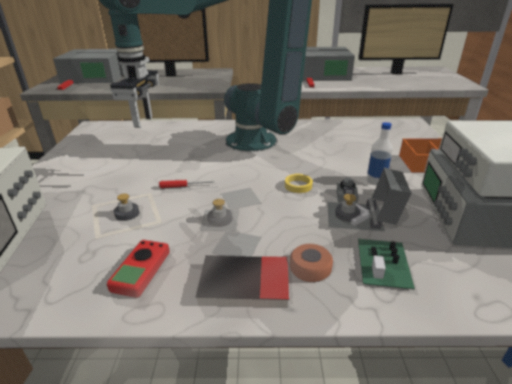

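The pictures show A against both V faces at crop (130,295) and C wholly inside the tape at (630,298). B is unmoved on its plate at (420,275), and the bystanders are where they were. I hand in.

```bash
python3 -c "
from bench import robot
print(robot.close_job(), robot.get_obs()['time'])"
```

```text
the job is handed in; nothing more can be done
the job is handed in; nothing more can be done
```

The job was finished and handed in at about 25 s of the 72 s allowed. The lid is open, the stiffest unit is home in the V, and the softest is inside the taped square.

**Lid:** The first press, at about 5 N, did not release the latch because the arm gives under load. A second press, peaking at about 34 N through the closed fingertips, opened it. The pictures show it still open.

**Which unit is which:**

| Unit | Force readings at plunger height | Result |
|---|---|---|
| A, plate nearest the robot | 10.0 N at 53.9 mm, 14.9 N at 49.9 mm | stiffest |
| B, middle plate | 5.4 N at 53.5 mm, 8.0 N at 49.3 mm | middle, left where it stood |
| C, plate farthest from the robot | 1.3 N at 56.2 mm, 4.7 N at 50.9 mm | softest |

C's two readings were noisy and their slope alone would not separate it from B. Its 4.7 N when pressed 11 mm down fits the softest spring (3.8 N expected), not the middle one (7.3 N).

**Unit A:** I slid it into the V held by its sleeve, then pushed it home from behind with about 22 N. The last top view puts it at (0.5425, 0.2841), about 1 mm from the nest point I measured. Its base touches both arms, and it did not shift after the push.

**Unit C:** It stands at about (0.529, -0.354), roughly 4 mm from the square's centre, so about 35 mm inside the tape.

**Checks that disagreed:** The scene camera read 1–4 mm different from the top camera on all the units; I went by the top view. B's position stayed the same in every picture, and I saw no change in the other things on the bench.

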